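# Load the bottle-drying plate and lock its air regulator

### The job

Shut the air first: slide the clear lock fully back off the regulator knob and turn the knob's yellow pointer to the red off mark. Then, with the air off, stand every blue-capped clear bottle upright and wholly on the flat drying plate, setting each down gently without tipping it over. When they all stand there, turn the pointer to the green mark and slide the lock fully over the knob again, leaving all the other things where they are.

Things in the scene. Friction and masses are not known exactly. Their poses are not given: they have to be found in the camera images.
- bottle1: rinsed clear spray bottle, capped shut, starts standing on the crate top; wide weighted foot 76 mm diameter up to 30 mm height, then it tapers to the blue cap: 34 mm diameter from 80 to 125 mm height, take it by the cap; 0.18 to 0.35 kg. Origin: centre of its foot, z up. None if absent in this start
- bottle2: rinsed clear spray bottle, capped shut, starts standing on the crate top; wide weighted foot 76 mm diameter up to 30 mm height, then it tapers to the blue cap: 34 mm diameter from 80 to 125 mm height, take it by the cap; 0.18 to 0.35 kg. Origin: centre of its foot, z up. None if absent in this start
- bottle3: rinsed clear spray bottle, capped shut, starts standing on the crate top; wide weighted foot 76 mm diameter up to 30 mm height, then it tapers to the blue cap: 34 mm diameter from 80 to 125 mm height, take it by the cap; 0.18 to 0.35 kg. Origin: centre of its foot, z up. None if absent in this start
- bottle4: rinsed clear spray bottle, capped shut, starts standing on the crate top; wide weighted foot 76 mm diameter up to 30 mm height, then it tapers to the blue cap: 34 mm diameter from 80 to 125 mm height, take it by the cap; 0.18 to 0.35 kg. Origin: centre of its foot, z up. None if absent in this start
- plate: flat bare aluminium drying plate, 160 (its x) by 380 (its y) by 8 mm thick, no rim; along its far (+x) edge, between 93 and 115 mm from the centre line, runs a copper air pipe on a grey rail, 47 mm high. Fixed. Origin: underside centre of the plate; its top is 8 mm above
- regulator: white air regulator box, 100 (its x) by 210 (its y) by 40 mm high, fixed. Origin: underside centre. The knob's axis is at its y = +60 mm; the lock slides along its y
- knob (a joint): regulator knob angle, rad: grows counter-clockwise seen from above, 0 = pointer at the red off mark; stops at -0.05 and 2.8; light friction (0.04 N m), stays where left. Grey disc 48 mm across with a bar grip along the pointer direction; a yellow line on the bar's top and its yellow end show the pointing end
- knob_grip (a point): point on the knob's axis, in the upper half of the bar grip, 68 mm above the crate top; the bar is 46 mm long, 12 mm thick and stands 46 to 74 mm above the crate top: pinch it across its thickness
- pointer (a point): point on the dial 34 mm from the knob's axis in the direction that the knob's yellow end points
- off_mark (a point): centre of the red off mark on the dial, 34 mm from the knob's axis, towards the regulator's +x
- green_mark (a point): centre of the green mark on the dial, 34 mm from the knob's axis, 1.0 to 2.3 rad counter-clockwise of the red mark; flat, cannot be moved by touching
- lock (a joint): lock slide, m: 0 = fully over the knob (locked), 0.12 = fully back, knob free; grows as it slides towards the regulator's -y; friction about 1.5 N, stays where left. It is a clear tunnel-shaped cover, 88 (x) by 72 (y) mm, its top 84 mm above the crate top, with a red upright rib in the middle of the top
- lock_grip (a point): in the middle of the lock's red rib, 107 mm above the crate top; the rib is 36 mm (regulator x) by 12 mm thick (regulator y) and stands 84 to 114 mm above the crate top: pinch it across its thickness
- canister: bystander: squat steel canister with hinged lid, 104 mm diameter, 103 mm high; origin under its centre
- paddle: bystander: small wooden paddle lying flat, 10 mm thick: blade 100 by 60 mm towards its +x, handle 120 by 20 mm towards -x; origin where they meet
- softener: bystander: closed amber bottle, 64 mm diameter, 170 mm high; not one of the bottles to dry; origin under its centre
- soap: bystander: cream bar of soap 80 by 50 by 28 mm; origin under its centre

How it is judged (in metres and radians):
On the way, in this order (a step that is already met when the one before it is completed fails the run):
1. the lock is slid fully back off the knob (value of joint lock above 0.105 m), for 0.2 s.
2. the knob points at the red off mark (horizontal distance between pointer and off_mark below 0.006 m and value of joint lock above 0.105 m), for 0.2 s.
3. with the knob still at off, every bottle stands upright, let go, wholly on the drying plate (horizontal distance between pointer and off_mark below 0.006 m and x of bottle1 in the frame of plate between -0.045 and 0.045 m and y of bottle1 in the frame of plate between -0.155 and 0.155 m and z of bottle1 in the frame of plate between 0.004 and 0.013 m and angle between each of bottle1, bottle2, bottle3, bottle4's own z axis and vertical below 0.1 rad and linear speed of each of bottle1, bottle2, bottle3, bottle4 below 0.02 m/s and contact force between each of bottle1, bottle2, bottle3, bottle4 and the fingers below 0.1 N and x of bottle2 in the frame of plate between -0.045 and 0.045 m and y of bottle2 in the frame of plate between -0.155 and 0.155 m and z of bottle2 in the frame of plate between 0.004 and 0.013 m and x of bottle3 in the frame of plate between -0.045 and 0.045 m and y of bottle3 in the frame of plate between -0.155 and 0.155 m and z of bottle3 in the frame of plate between 0.004 and 0.013 m and x of bottle4 in the frame of plate between -0.045 and 0.045 m and y of bottle4 in the frame of plate between -0.155 and 0.155 m and z of bottle4 in the frame of plate between 0.004 and 0.013 m), for 0.3 s.
4. the knob points at the green mark (horizontal distance between pointer and green_mark below 0.006 m and value of joint lock above 0.105 m), for 0.2 s.
5. the lock is slid fully over the knob (horizontal distance between pointer and green_mark below 0.006 m and value of joint lock below 0.008 m), for 0.2 s.
At the end, for the whole second after the job is handed in: Every bottle present stands at rest and released on the plate, within 0.1 rad of upright, its foot wholly on the plate (centre within 45 mm of the plate's long centre line and 155 mm of its short one); the pointer is within 6 mm of the green mark; the lock is within 8 mm of fully over the knob (all of step 5 and x of bottle1 in the frame of plate between -0.045 and 0.045 m and y of bottle1 in the frame of plate between -0.155 and 0.155 m and z of bottle1 in the frame of plate between 0.004 and 0.013 m and angle between each of bottle1, bottle2, bottle3, bottle4's own z axis and vertical below 0.1 rad and linear speed of each of bottle1, bottle2, bottle3, bottle4 below 0.02 m/s and contact force between each of bottle1, bottle2, bottle3, bottle4 and the fingers below 0.1 N and x of bottle2 in the frame of plate between -0.045 and 0.045 m and y of bottle2 in the frame of plate between -0.155 and 0.155 m and z of bottle2 in the frame of plate between 0.004 and 0.013 m and x of bottle3 in the frame of plate between -0.045 and 0.045 m and y of bottle3 in the frame of plate between -0.155 and 0.155 m and z of bottle3 in the frame of plate between 0.004 and 0.013 m and x of bottle4 in the frame of plate between -0.045 and 0.045 m and y of bottle4 in the frame of plate between -0.155 and 0.155 m and z of bottle4 in the frame of plate between 0.004 and 0.013 m); the robot touches nothing.
It fails at once if a bottle is tipped over (angle between any of bottle1, bottle2, bottle3, bottle4's own z axis and vertical above 0.8 rad).
It fails at once if a bottle is dropped or slammed on the plate (over 60 N) (contact force between any of bottle1, bottle2, bottle3, bottle4 and plate above 60 N).
It fails at once if another thing is moved more than 40 mm (distance of any of canister, paddle, softener, soap from where it was at the start of the episode above 0.04 m).
Of bottle1, bottle2, bottle3, bottle4 only 3 to 4 are there at a start; the rules pass over those that are not, and their reading is None.
At some moment in a run one of bottle1, bottle2, bottle3, bottle4 may be knocked a few centimetres aside while the robot is not near it.
It also fails if it takes over 210 s, if anything falls off the work surface, if the arm or the gripper's body presses on something with over 40 N, if the wrist force passes 120 N, or if a joint passes its speed limit or range.

### The arm

A 6-joint arm with a two-finger parallel gripper is mounted at the origin on the work surface. World frame = base frame: x ahead of the robot, y to its left, z up, the work surface at z = 0. Lengths are in m, angles in degrees, forces in N, time in s.
With the tool pointing down it reaches from about 0.225 to 0.725 m from the base axis. Payload 3.1 kg.
Tool frame: the origin (TCP) lies at the very end of the fingers, on their centre line; the grasp point (between the pads) lies 19 mm behind it (manip.grip_point_offset is the distance from the TCP to the grasp point, in m); z points along the fingers, y is the line along which they close (so a half turn about z gives the same grasp; the last joint's range is limited). The gripper opens to 85 mm and grips with 20 to 120 N. Pads are 22 mm wide; open, the fingers measure 114 mm over their backs; the gripper's body (76 mm by 85 mm) begins 54 mm behind the grasp point. The pads swing forward as they close: fully open they stand 13 mm farther back than shut.
Start: joints at [61.031, 2.75, 5.684, 92.934, 0, 82.678], TCP at [0.194, 0.488, 0.231] pointing down, gripper open.
Joint ranges: [-166.93, 166.93], [-56.73, 111.36], [-69.38, 81.34], [-121.58, 131.49], [-85.45, 84.26], [-180, 180]. Speed limits (degrees/s): [159.86, 159.86, 180, 180, 180, 180].

### API

Orientations are given as a 3x3 rotation matrix whose columns are the frame's x, y, z axes.
In Python, from cell import manip, imaging, job gives the robot as it stands. The module is installed in compiled form; this text tells all that it offers.
- The arm moves only by the tool play_rows, never from a script. Its argument "motion" is text: rows parted by semicolons, each of 5 numbers parted by spaces: the opening, from -1 (shut) to 1 (fully open), then the shift along the world's x, y, z in cm, then the turn about the world's z in rad. A call has 1 to 12 rows; each row shifts and turns the commanded pose from where the row before left it; what a row does not reach is not made up. A row lasts 1/10 s, in which the tool goes at most 50 mm and 8.59 degrees, less where a joint would pass 70% of its speed; a pose out of reach is approached as far as the arm can. A call with a gripper value outside its range is refused whole. The fingers move at their own pace and stop on an object; "force" is the grip in N (left out, the last holds). Time passes only in rows, so rows that do not move let the fingers close. It gives the time, the measured TCP pose, the force, the opening and the grip force at its end, in the units of the state.
- manip.get_state(): the state, without advancing time (a new reading comes with each control period).
- imaging.read_camera(name): name is "scene" or "side" or "wrist"; returns a dict with "image" (420x560x3 uint8, blue, green, red), "depth" (420x560 float32, m along the optical axis (not along the pixel's ray), 0 where there is no reading), "mtx" (3x3 intrinsics, pixels), "rvec" (rotation vector, rad) and "tvec" (3), from world to camera coordinates, as OpenCV has them. Camera axes: x right, y down, z forward; pixel columns grow to the right and rows downward; lengths in m; the calibration is good to about 2 mm. A picture is of the moment at which its call begins.
- job.finish_job(): hands the job in; it is judged then, once.
The state is a dict: "time": time; "qpos": joint angles; "qvel": joint speeds; "joint_torque": joint torques, N m; "tool_pos": TCP position; "eef_rot": TCP orientation; "ft_force": force on the tool from outside, world axes, zero at the start; "wrist_torque": the same for the moment, N m; "width": finger opening in m; "gripper_force": force on a finger pad.
Only numpy, scipy, OpenCV 4.12 (cv2) and the standard library are available. Lean on these libraries where they do the work, as an engineer would, in place of code of your own. Each camera call takes 0.05 s, during which the arm holds its last target. There are 200 camera calls.

## Working session

There is one attempt and no reset: what is moved stays moved. The work goes in short steps, Python scripts to look and compute and a tool call to move; the robot and the scene stay as the last step left them, time stands still between calls to the robot, and variables do not carry over. Pictures are saved under pics/ and viewed, at most 14 in all, crops included, and the job is handed in when it is done.

Besides the shell and the picture viewer there is one more tool, called after ">>>" as name(argument=value, ...), one argument or row to a line, values as JSON. play_rows: Moves the arm, as the interface text tells. Its arguments: {"type":"object","properties":{"motion":{"type":"string"},"force":{"type":"number"}},"required":["motion"]}

```bash
mkdir -p pics; cat > h.py <<'E'
import numpy as np, cv2
from cell import manip, imaging, job
def grab(n,f=None):
    c=imaging.read_camera(n); c['R']=cv2.Rodrigues(np.array(c['rvec'],float))[0]; c['t']=np.array(c['tvec'],float).ravel(); c['K']=np.array(c['mtx'])
    if f: cv2.imwrite('pics/'+f,c['image'])
    return c
def ray(c,u,v):
    d=c['R'].T@np.linalg.inv(c['K'])@np.array([u,v,1.]); return -c['R'].T@c['t'],d
def onz(c,u,v,z):
    o,d=ray(c,u,v); return o+d*(z-o[2])/d[2]
def tri(c1,p1,c2,p2):
    o,d=ray(c1,*p1);q,e=ray(c2,*p2)
    s=np.linalg.lstsq(np.c_[d,-e],q-o,rcond=None)[0]
    a,b=o+s[0]*d,q+s[1]*e
    return (a+b)/2,np.linalg.norm(a-b)
def cloud(c):
    D=c['depth'];v,u=np.indices(D.shape)
    P=np.stack([(u-c['K'][0,2])/c['K'][0,0]*D,(v-c['K'][1,2])/c['K'][1,1]*D,D],-1)
    return (P-c['t'])@c['R']
E
python3 - <<'E'
from h import *
s=manip.get_state();print(s['time'],s['tool_pos'],s['eef_rot'],s['width'],manip.grip_point_offset)
for n in('scene','side','wrist'):
    c=grab(n,n+'0.png');print(n,-c['R'].T@c['t'],c['R'][2])
E
```

```text
0.0 [0.19337992 0.48744514 0.23013143] [[-9.29476227e-01  3.68880313e-01 -1.12194819e-03]
 [ 3.68881893e-01  9.29474122e-01 -2.00138396e-03]
 [ 3.04550669e-04 -2.27410519e-03 -9.99997368e-01]] 0.08557388943934624 0.0187
scene [1.1005539  0.49601758 0.9956284 ] [-0.51285955 -0.36248585 -0.77818962]
side [ 0.47372907 -0.94685614  0.94226544] [ 0.01982879  0.76908736 -0.63883601]
wrist [0.12037623 0.51599647 0.37201009] [ 0.28186634 -0.11334179 -0.95273554]
```

View pics/scene0.png

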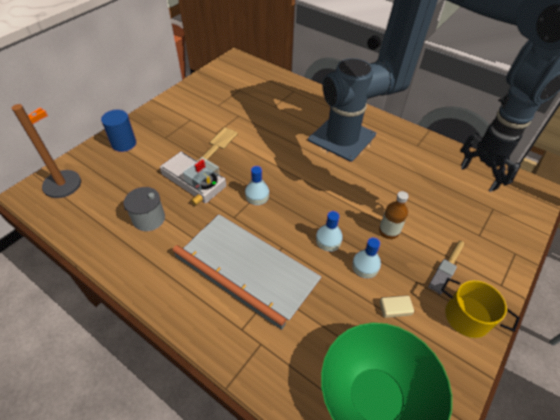

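View pics/side0.png

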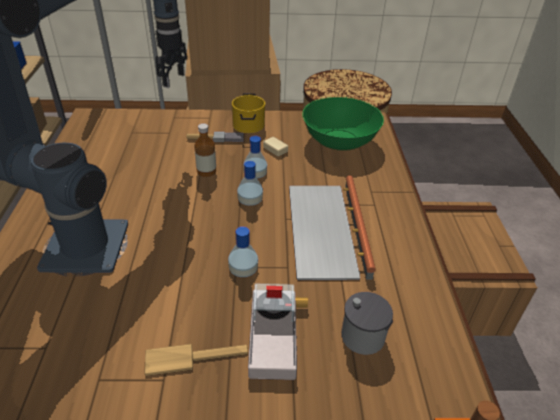

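The scene view shows three blue caps at (257,174), (333,219) and (373,246), the plate near (252,265), and the regulator near (193,177) with a red rib at (200,166). The side view shows the caps at (242,237), (250,170) and (255,145), the rib at (274,292), and the canister at (367,322).

```bash
python3 - <<'E'
from h import *
C={n:grab(n) for n in('scene','side')}
def blobs(m,mn=20):
    n,l,s,ce=cv2.connectedComponentsWithStats(m.astype(np.uint8));return [(ce[i].round(1),s[i].tolist()) for i in range(1,n) if s[i][4]>mn]
caps={}
for n,c in C.items():
    h=cv2.cvtColor(c['image'],cv2.COLOR_BGR2HSV);H,S,V=h[...,0],h[...,1],h[...,2]
    b=blobs((H>105)&(H<130)&(S>150)&(V>70));r=blobs(((H<4)|(H>174))&(S>190)&(V>120))
    y=blobs((H>24)&(H<34)&(S>150)&(V>120),5)
    print(n,'blue',b,'\nred',r,'\nyel',y); C[n]['b']=b
    # plate
    P=cloud(c);m=(abs(P[...,2]-.008)<.012)&(S<40)&(V>90)
    n2,l,s,ce=cv2.connectedComponentsWithStats(cv2.morphologyEx(m.astype(np.uint8),cv2.MORPH_OPEN,np.ones((3,3))))
    i=1+np.argmax(s[1:,4]);cn=cv2.findContours((l==i).astype(np.uint8),0,1)[0][0]
    bx=cv2.boxPoints(cv2.minAreaRect(np.array([onz(c,*p[0],.008)[:2] for p in cn],np.float32)))
    print('plate',s[i],bx.round(3).tolist(),np.median(P[l==i],0))
for p in C['scene']['b']:
  for q in C['side']['b']:
    X,e=tri(C['scene'],p[0],C['side'],q[0])
    if e<.006:print('cap',p[0],q[0],X.round(4),e.round(4))
im=C['side']['image'][255:385,215:400];cv2.imwrite('pics/z1.png',cv2.resize(im,None,fx=4,fy=4,interpolation=2))
im=C['scene']['image'][140:220,150:250];cv2.imwrite('pics/z2.png',cv2.resize(im,None,fx=7,fy=7,interpolation=2))
E
```

```text
scene blue [(array([118.7, 129.7]), [102, 111, 33, 40, 874]), (array([256.2, 173.9]), [252, 167, 9, 15, 120]), (array([332.3, 219.4]), [327, 212, 12, 16, 140]), (array([372.5, 246.1]), [367, 238, 12, 17, 153])] 
red [(array([199.6, 165.3]), [196, 161, 8, 10, 55])] 
yel []
plate [ 185  216  135  103 6149] [[0.5569999814033508, 0.2639999985694885], [0.5630000233650208, -0.11699999868869781], [0.722000002861023, -0.11400000005960464], [0.7160000205039978, 0.2669999897480011]] [0.64242565 0.09280806 0.00870289]
side blue [(array([15.6, 43.7]), [13, 42, 7, 5, 26]), (array([254.6, 143.8]), [250, 136, 10, 17, 128]), (array([249.5, 169.4]), [245, 162, 10, 17, 148]), (array([242.1, 236.9]), [236, 228, 13, 19, 206])] 
red [] 
yel []
plate [ 290  186   70   94 5303] [[0.5569999814033508, 0.2630000114440918], [0.5619999766349792, -0.11999999731779099], [0.7229999899864197, -0.11699999868869781], [0.7179999947547913, 0.26499998569488525]] [0.63898678 0.04237074 0.00886237]
cap [256.2 173.9] [242.1 236.9] [ 0.4254 -0.0695  0.1055] 0.0003
cap [332.3 219.4] [249.5 169.4] [0.4363 0.2131 0.1061] 0.0011
cap [372.5 246.1] [254.6 143.8] [0.449  0.3477 0.1069] 0.0006
```

View pics/z1.png

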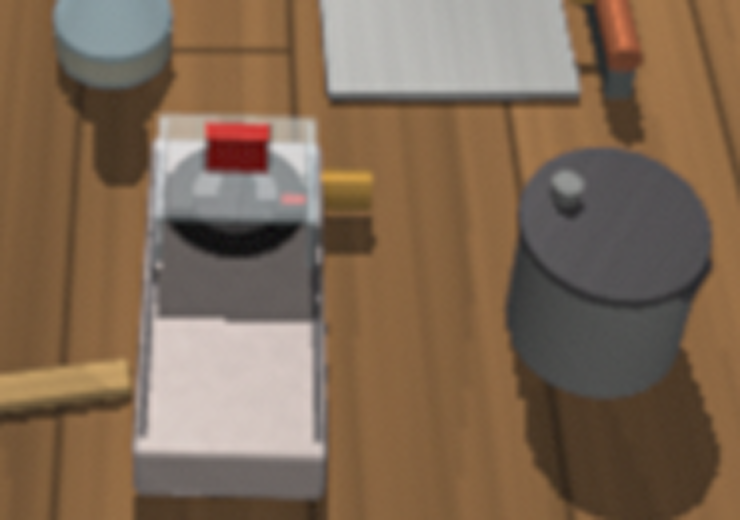

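View pics/z2.png

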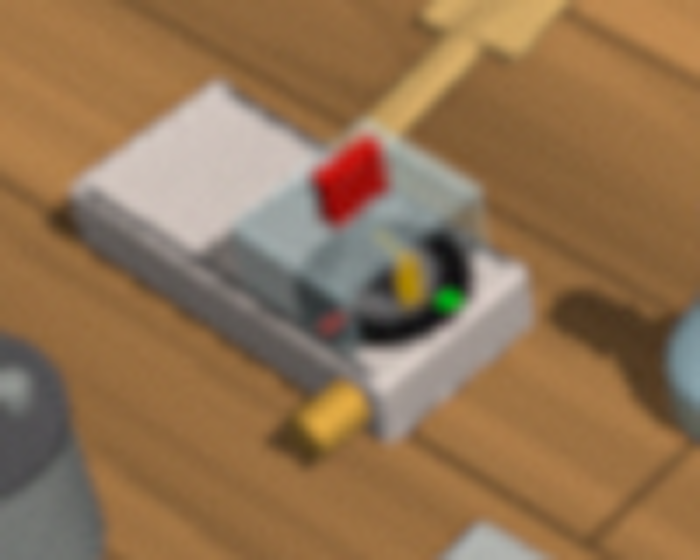

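Both crops show the clear lock over the knob, with its red rib at side (274,291) and scene (200,165). The red mark faces world +x, at scene (197,186), and the green mark is at scene (214,183). The pointer's yellow end is at about scene (208,180).

```bash
python3 - <<'E'
from h import *
def big(m):
    n,l,s,ce=cv2.connectedComponentsWithStats(m.astype(np.uint8));i=1+np.argmax(s[1:,4]);return ce[i],s[i],l==i
C={n:grab(n) for n in('scene','side')};R={}
for n,c in C.items():
    h=cv2.cvtColor(c['image'],cv2.COLOR_BGR2HSV).astype(int);H,S,V=h[...,0],h[...,1],h[...,2]
    roi=np.zeros(H.shape,bool)
    if n=='scene': roi[155:215,155:232]=1
    else: roi[275:385,245:305]=1
    ce,s,m=big(roi&((H<6)|(H>172))&(S>170)&(V>80));R[n]=ce;print(n,'rib',ce,s,onz(c,*ce,.099))
    g=roi&(H>45)&(H<75)&(S>150)
    if g.any(): ce,s,m=big(g);print('green',ce,s,onz(c,*ce,.0405))
    P=cloud(c);m=roi&(abs(P[...,2]-.040)<.006)&(S<60)&(V>100)
    ce,s,m=big(m);pts=np.array([onz(c,u,v,.04)[:2] for v,u in np.argwhere(m)],np.float32)
    r=cv2.minAreaRect(pts);print('box',s,r,cv2.boxPoints(r).round(3).tolist(),np.median(P[m][:,2]))
print(tri(C['scene'],R['scene'],C['side'],R['side']))
E
```

```text
scene rib [199.68181818 165.25757576] [195 160  10  11  66] [ 0.49917399 -0.23928334  0.099     ]
green [213.33333333 182.33333333] [212 181   4   4  12] [ 0.49075723 -0.19741289  0.0405    ]
box [161 155  64  42 691] ((0.5022738575935364, -0.2825407385826111), (0.21494129300117493, 0.10183613747358322), 88.85050201416016) [[0.4490000009536743, -0.3889999985694885], [0.5509999990463257, -0.39100000262260437], [0.5550000071525574, -0.17599999904632568], [0.45399999618530273, -0.17399999499320984]] 0.04082978442311386
side rib [273.89855072 291.42028986] [267 287  15  10 138] [ 0.50155587 -0.23599309  0.099     ]
box [ 248  290   49   82 1865] ((0.4992881119251251, -0.2893475294113159), (0.21190355718135834, 0.09882315248250961), 88.54901885986328) [[0.44699999690055847, -0.39399999380111694], [0.5460000038146973, -0.3970000147819519], [0.5509999990463257, -0.1850000023841858], [0.453000009059906, -0.18199999630451202]] 0.040490914639562926
(array([ 0.50110275, -0.2375594 ,  0.10117628]), np.float64(0.0008734157879212548))
```

>>> play_rows(
  motion="1 1.5 -3.6 0 0.036;1 1.5 -3.6 0 0.036;1 1.5 -3.6 0 0.036;1 1.5 -3.6 0 0.036;1 1.5 -3.6 0 0.036;1 1.5 -3.6 0 0.036;1 1.5 -3.6 0 0.036;1 1.5 -3.6 0 0.036;1 1.5 -3.6 0 0.036;1 1.5 -3.6 0 0.03",
  force=40,
)

```text
time: 1.35
tool_pos: [0.3441, 0.1265, 0.2316]
eef_rot: [[-1.0, 0.022, 0.001], [0.022, 1.0, 0.0], [-0.001, 0.0, -1.0]]
ft_force: [-0.0, 0.4, -0.0]
width: 0.0853
gripper_force: 0.0
```

>>> play_rows(
  motion="1 1.5 -3.6 0 0;1 1.5 -3.6 0 0;1 1.5 -3.6 0 0;1 1.5 -3.6 0 0;1 1.5 -3.6 0 0;1 1.5 -3.6 0 0;1 1.5 -3.6 0 0;1 1.5 -3.6 0 0;1 1.5 -3.6 0 0;1 0 0 0 0;1 0 0 0 0",
)

```text
time: 2.45
tool_pos: [0.4784, -0.1965, 0.2307]
eef_rot: [[-1.0, 0.025, -0.001], [0.025, 1.0, 0.001], [0.001, 0.001, -1.0]]
ft_force: [-0.1, 0.9, 1.6]
width: 0.0852
gripper_force: 0.0
```

```bash
python3 - <<'E'
from h import *
s=manip.get_state();print(s['time'],s['tool_pos'],s['eef_rot'],s['qpos'])
c=grab('wrist','w1.png');print(-c['R'].T@c['t'])
E
```

```text
2.45 [ 0.4784194  -0.19652841  0.23068002] [[-0.99967597  0.02541861 -0.00136077]
 [ 0.02541699  0.99967623  0.00119101]
 [ 0.0013906   0.00115604 -0.99999836]] [-2.97767001e+01  1.68889616e+00  4.51851373e+00  9.29311792e+01
  2.05102377e-02 -2.83202275e+01]
[ 0.39995815 -0.19530106  0.37257098]
```

View pics/w1.png

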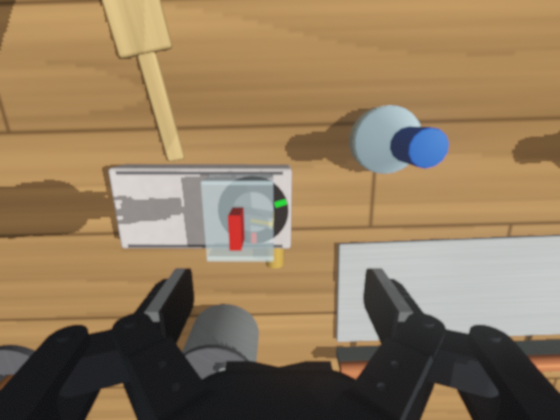

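The wrist view shows the regulator at (200,207), the red rib at (236,229), and the dark dial centred near (253,210). The green mark is at (281,203), the red mark at (253,238), and the yellow pointer line runs from (250,221) to (272,222), close to the green side.

```bash
cat > reg.py <<'E'
from h import *
c=grab('wrist');im=c['image'];h=cv2.cvtColor(im,cv2.COLOR_BGR2HSV).astype(int);H,S,V=h[...,0],h[...,1],h[...,2]
P=cloud(c)
ctr=np.array([0.5025,-0.2265])
near=(np.hypot(P[...,0]-.50,P[...,1]+.285)<.14)&(P[...,2]>.03)
def show(n,m,z,mn=4):
    k,l,s,ce=cv2.connectedComponentsWithStats(m.astype(np.uint8))
    for i in range(1,k):
        if s[i][4]>mn:
            w=np.array([onz(c,u,v,z)[:2] for v,u in np.argwhere(l==i)],np.float32)
            print(n,ce[i].round(1),s[i].tolist(),onz(c,*ce[i],z).round(4),cv2.minAreaRect(w)[1:],np.median(P[l==i][:,2]).round(4))
show('rib',near&((H<6)|(H>172))&(S>170)&(V>80),.114)
show('green',near&(H>45)&(H<75)&(S>120),.0405)
show('redmark',near&((H<12)|(H>165))&(S>60)&(S<170),.0405)
show('yel',near&(H>18)&(H<34)&(S>60),.074)
m=near&(V<70)&(abs(P[...,2]-.043)<.012);show('dark',m,.0405,100)
m=near&(V>110)&(S<60)&(abs(P[...,2]-.04)<.008);show('white',m,.04,100)
w=np.array([onz(c,u,v,.04)[:2] for v,u in np.argwhere(m)],np.float32);print(cv2.minAreaRect(w))
x0,y0=100,150
cv2.imwrite('pics/regz.png',cv2.resize(im[y0:y0+130,x0:x0+200],None,fx=4,fy=4,interpolation=2))
E
python3 reg.py
```

```text
rib [234.7 230.5] [228, 213, 14, 36, 431] [ 0.4976 -0.2374  0.114 ] ((0.012180847115814686, 0.03513454645872116), 89.47344970703125) 0.1128
green [279.2 202.9] [274, 199, 12, 9, 84] [ 0.4922 -0.195   0.0405] ((0.008831225335597992, 0.013702765107154846), 13.044538497924805) 0.0409
redmark [235.5 226.1] [227, 207, 17, 44, 216] [ 0.5198 -0.2483  0.0405] ((0.01940467581152916, 0.0552510991692543), 88.53366088867188) 0.1
redmark [252.5 237. ] [252, 234, 2, 7, 14] [ 0.5344 -0.2286  0.0405] ((0.001219133846461773, 0.007885302416980267), 87.0953598022461) 0.0824
redmark [362.3 370.7] [357, 361, 12, 19, 43] [ 0.7438 -0.0823  0.0405] ((0.003500793594866991, 0.03487909585237503), 64.69930267333984) 0.3136
redmark [306.8 363.4] [305, 363, 4, 2, 5] [ 0.7287 -0.1616  0.0405] ((0.004248914308845997, 0.0017722001066431403), 88.46865844726562) 0.3045
redmark [346.3 375.1] [339, 371, 17, 10, 49] [ 0.7513 -0.1048  0.0405] ((0.02925037406384945, 0.004478293936699629), 57.23508071899414) 0.3084
redmark [  7.6 382.2] [3, 376, 11, 13, 16] [ 0.7512 -0.594   0.0405] ((0.0015658339252695441, 0.030298789963126183), 44.75476837158203) 0.3122
yel [274.5 257.9] [270, 248, 10, 20, 91] [ 0.5466 -0.2018  0.074 ] ((0.009062126278877258, 0.024014996364712715), 79.58808898925781) 0.0307
dark [278.8 218.2] [274, 207, 12, 27, 213] [ 0.5111 -0.196   0.0405] ((0.012197392992675304, 0.033655744045972824), 83.83253479003906) 0.0398
white [176.4 203.3] [108, 167, 183, 81, 8446] [ 0.4898 -0.3157  0.04  ] ((0.20714353024959564, 0.09840645641088486), 88.53509521484375) 0.0388
((0.49717026948928833, -0.28594842553138733), (0.20714353024959564, 0.09840645641088486), 88.53509521484375)
```

View pics/regz.png

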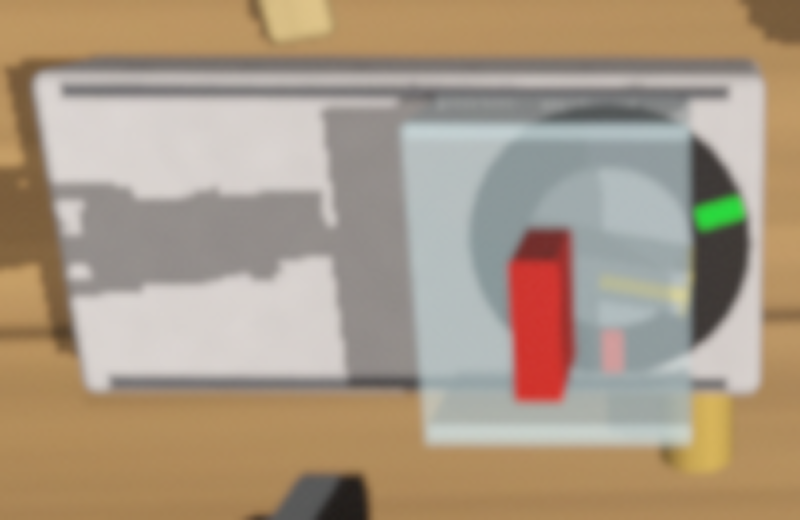

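>>> play_rows(
  motion="1 1.1 -2.1 -2 0;1 1 -2.05 -2 0;1 0 0 -3 0;1 0 0 -3 0;1 0 0 -2 0;1 0 0 -2 0;1 0 0 0 0;-1 0 0 0 0;-1 0 0 0 0;-1 0 0 0 0;-1 0 0 0 0;-1 0 0 0 0",
)

```text
time: 3.75
tool_pos: [0.5001, -0.2379, 0.0922]
eef_rot: [[-1.0, 0.024, 0.001], [0.024, 1.0, -0.001], [-0.001, -0.001, -1.0]]
ft_force: [1.1, -0.8, 0.6]
width: 0.0122
gripper_force: 1.0
```

>>> play_rows(
  motion="-1 0 0 0 0;-1 0 0 0 0;-1 0 0 0 0",
)

```text
time: 4.05
tool_pos: [0.5001, -0.2379, 0.0922]
eef_rot: [[-1.0, 0.024, 0.001], [0.024, 1.0, -0.001], [-0.001, -0.001, -1.0]]
ft_force: [-0.4, -0.6, 5.3]
width: 0.0117
gripper_force: 40.7
```

>>> play_rows(
  motion="-1 -0.03 -1.2 0 0;-1 -0.03 -1.2 0 0;-1 -0.03 -1.2 0 0;-1 -0.03 -1.2 0 0;-1 -0.03 -1.2 0 0;-1 -0.03 -1.2 0 0;-1 -0.03 -1.2 0 0;-1 -0.03 -1.2 0 0;-1 -0.01 -0.6 0 0;-1 0 -0.4 0 0;-1 0 0 0 0",
)

```text
time: 5.15
tool_pos: [0.4972, -0.3448, 0.0923]
eef_rot: [[-1.0, 0.025, 0.001], [0.025, 1.0, -0.001], [-0.001, -0.001, -1.0]]
ft_force: [-1.5, 0.0, 5.9]
width: 0.0112
gripper_force: 40.9
```

>>> play_rows(
  motion="-1 0 -0.3 0 0;-1 0 -0.3 0 0;-1 0 -0.2 0 0;-1 0 0 0 0",
)

```text
time: 5.55
tool_pos: [0.4971, -0.3473, 0.0922]
eef_rot: [[-1.0, 0.022, 0.0], [0.022, 1.0, 0.009], [0.0, 0.009, -1.0]]
ft_force: [-2.1, 10.9, 10.0]
width: 0.011
gripper_force: 41.7
```

>>> play_rows(
  motion="-1 0 0.5 0 0;-1 0 0 0 0;1 0 0 0 0;1 0 0 0 0;1 0 0 0 0;1 0 0 0 0;1 0 0 3 0;1 0 0.5 4 0;1 0 2 4 0;1 -0.5 3.5 3 0;1 0 3.5 0 0;1 0 0 0 0",
)

```text
time: 6.75
tool_pos: [0.493, -0.2485, 0.2338]
eef_rot: [[-1.0, 0.02, 0.003], [0.02, 1.0, -0.0], [-0.003, -0.0, -1.0]]
ft_force: [0.4, -0.2, -0.7]
width: 0.0855
gripper_force: 0.0
```

```bash
sed -i "s/^x0,y0.*/x0,y0=180,180/" reg.py; sed -i 's/regz/regz2/' reg.py; python3 reg.py; python3 -c "
from h import *
s=manip.get_state();print(s['time'],s['tool_pos'],s['qpos'])"
```

```text
rib [176.4 209.8] [168, 192, 19, 39, 470] [ 0.4923 -0.3435  0.114 ] ((0.016645845025777817, 0.03699406236410141), 89.14323425292969) 0.1127
rib [295.5 223.1] [293, 219, 6, 9, 51] [ 0.5077 -0.233   0.114 ] ((0.004728430882096291, 0.008051009848713875), 89.71690368652344) 0.041
green [323.6 188.4] [318, 184, 12, 10, 90] [ 0.492  -0.1961  0.0405] ((0.009035549126565456, 0.013845588080585003), 13.385188102722168) 0.0408
redmark [180.6 210.8] [167, 190, 22, 42, 296] [ 0.5158 -0.3656  0.0405] ((0.025563910603523254, 0.0511423759162426), 88.8131332397461) 0.1035
redmark [295.5 223.8] [291, 218, 10, 13, 62] [ 0.535  -0.2288  0.0405] ((0.010917599312961102, 0.015487805008888245), 89.5971450805664) 0.0399
redmark [382.7 321.5] [382, 319, 2, 6, 6] [ 0.6783 -0.111   0.0405] ((0.008280174806714058, 0.001349644735455513), 5.083413600921631) 0.2743
redmark [526.1 356. ] [519, 347, 14, 18, 51] [0.7411 0.0977 0.0405] ((0.03980853408575058, 0.0035365791991353035), 42.340484619140625) 0.3062
redmark [374.9 353. ] [374, 351, 3, 5, 8] [ 0.7312 -0.1173  0.0405] ((0.002028814749792218, 0.00731585593894124)
[... 849 characters left out ...]
 54.381019592285156) 0.0398
white [258.9 187.9] [154, 151, 183, 84, 6185] [ 0.4899 -0.2713  0.04  ] ((0.20638106763362885, 0.09890183806419373), 88.33981323242188) 0.039
white [298.6 186.1] [279, 177, 38, 20, 476] [ 0.4887 -0.2251  0.04  ] ((0.04469006508588791, 0.01874673366546631), 78.58596801757812) 0.045
white [293.3 211.7] [278, 206, 32, 12, 203] [ 0.5198 -0.2314  0.04  ] ((0.037789203226566315, 0.011008761823177338), 77.90662384033203) 0.0449
((0.4973567724227905, -0.2863554060459137), (0.20638106763362885, 0.09890183806419373), 88.33981323242188)
6.8 [ 0.49264246 -0.25023175  0.23240715] [-3.38823761e+01  6.78881211e+00  1.01070617e+01  9.32065628e+01
  8.70236057e-04 -3.26785508e+01]
```

View pics/regz2.png

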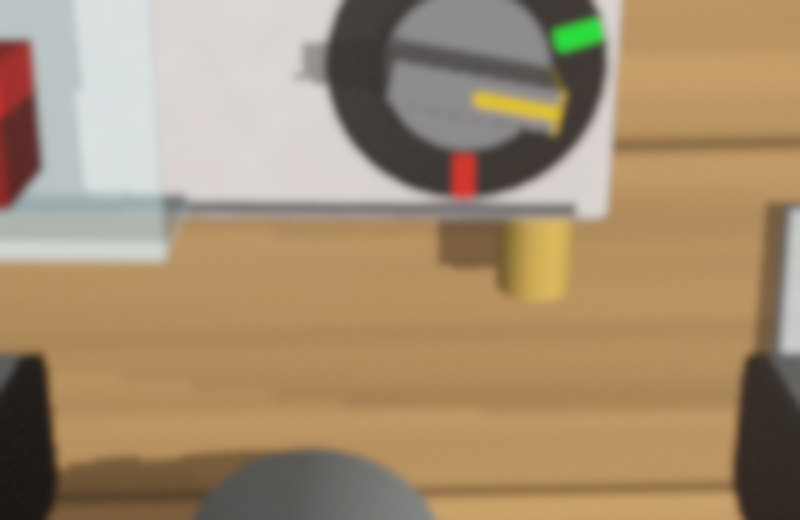

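The crop shows the lock fully back. The pointer's yellow line is at about full-image (298,205) to (320,208), with red at (295,223) and green at (324,188). That puts the pointer about 82° from red and the green mark about 105° from red.

>>> play_rows(
  motion="1 0.4 1.1 0 0.144;1 0.4 1.1 0 0.144;1 0 0 0 0.144;1 0 0 0 0.144;1 0 0 0 0.144;1 0 0 0 0.144;1 0 0 0 0.144;1 0 0 0 0.144;1 0 0 0 0.144;1 0 0 0 0.14;1 0 0 0 0;1 0 0 0 0",
)

```text
time: 8.0
tool_pos: [0.4999, -0.2302, 0.2303]
eef_rot: [[-0.162, -0.987, -0.001], [-0.987, 0.162, 0.001], [-0.0, 0.001, -1.0]]
ft_force: [0.8, -0.1, 0.5]
width: 0.0856
gripper_force: 0.0
```

>>> play_rows(
  motion="1 0.1 0.2 -3 0;1 0 0 -4 0;1 0 0 -4 0;1 0 0 -3 0;1 0 0 -2 0;1 0 0 -1.5 0;1 0 0 0 0;-1 0 0 0 0;-1 0 0 0 0;-1 0 0 0 0;-1 0 0 0 0;-1 0 0 0 0",
)

```text
time: 9.2
tool_pos: [0.5017, -0.2278, 0.0571]
eef_rot: [[-0.158, -0.987, 0.001], [-0.987, 0.158, -0.001], [0.0, -0.001, -1.0]]
ft_force: [0.7, -0.1, 1.7]
width: 0.0126
gripper_force: 6.3
```

>>> play_rows(
  motion="-1 0 0 0 0;-1 0 0 0 0;-1 0 0 0 0",
)

```text
time: 9.5
tool_pos: [0.5017, -0.2278, 0.0572]
eef_rot: [[-0.158, -0.987, 0.001], [-0.987, 0.158, -0.001], [0.001, -0.002, -1.0]]
ft_force: [-0.2, 0.5, 5.0]
width: 0.0108
gripper_force: 41.4
```

>>> play_rows(
  motion="-1 0 0 0 -0.13;-1 0 0 0 -0.13;-1 0 0 0 -0.13;-1 0 0 0 -0.13;-1 0 0 0 -0.13;-1 0 0 0 -0.13;-1 0 0 0 -0.13;-1 0 0 0 -0.13;-1 0 0 0 -0.13;-1 0 0 0 -0.13;-1 0 0 0 -0.13;-1 0 0 0 0",
)

```text
time: 10.7
tool_pos: [0.5013, -0.2273, 0.0572]
eef_rot: [[-1.0, 0.02, 0.0], [0.02, 1.0, 0.0], [-0.0, 0.0, -1.0]]
ft_force: [-1.2, 2.6, 5.8]
width: 0.0106
gripper_force: 41.6
```

>>> play_rows(
  motion="-1 0 0 0 0;-1 0 0 0 0;1 0 0 0 0;1 0 0 0 0;1 0 0 0 0;1 0 0 2 0;1 0 0 4 0;1 0 0 4 0;1 -1 0 4 0;1 -1.5 0 3 0;1 0 0 0 0",
)

```text
time: 11.8
tool_pos: [0.4774, -0.229, 0.2324]
eef_rot: [[-1.0, 0.019, 0.008], [0.018, 1.0, -0.006], [-0.008, -0.005, -1.0]]
ft_force: [0.4, -0.3, -0.0]
width: 0.0854
gripper_force: 0.0
```

```bash
sed -i 's/regz2/regz3/' reg.py; python3 reg.py | grep -E 'green|rib|yel|redm.*0.53'; python3 - <<'E'
from h import *
c=grab('scene','s2.png');d=grab('side')
def bl(c):
    h=cv2.cvtColor(c['image'],cv2.COLOR_BGR2HSV);H,S,V=h[...,0],h[...,1],h[...,2]
    k,l,s,ce=cv2.connectedComponentsWithStats(((H>105)&(H<130)&(S>150)&(V>70)).astype(np.uint8))
    return [ce[i] for i in range(1,k) if s[i][4]>40]
for p in bl(c):
  for q in bl(d):
    X,e=tri(c,p,d,q)
    if e<.006 and .05<X[2]<.2:print(X.round(4),e)
s=manip.get_state();print(s['time'],s['tool_pos'],s['eef_rot'][:,1])
E
```

```text
rib [159.7 229.1] [151, 208, 22, 38, 467] [ 0.4959 -0.3425  0.114 ] ((0.01857752352952957, 0.03754197806119919), 87.43946075439453) 0.1125
green [308.3 201.5] [302, 197, 13, 10, 91] [ 0.4921 -0.1954  0.0405] ((0.009249774739146233, 0.014417777769267559), 15.725433349609375) 0.0409
redmark [366.1 365.2] [362, 359, 9, 14, 27] [ 0.7369 -0.1096  0.0405] ((0.0029552956111729145, 0.0253002867102623), 63.720375061035156) 0.3126
yel [281.1 229.3] [275, 218, 13, 22, 119] [ 0.5136 -0.2278  0.074 ] ((0.013255048543214798, 0.024020221084356308), 83.39864349365234) 0.0736
yel [299.7 255.3] [295, 246, 11, 20, 117] [ 0.5452 -0.2074  0.074 ] ((0.01038818433880806, 0.02379421889781952), 87.05123901367188) 0.0307
yel [525.9 354.6] [524, 352, 5, 6, 8] [0.6887 0.0791 0.074 ] ((0.010594403371214867, 0.0011958671966567636), 39.66343307495117) 0.3036
[ 0.4256 -0.0695  0.1056] 0.00021250082233420712
11.95 [ 0.47610738 -0.22750554  0.22541904] [1.79810225e-02 9.99838212e-01 4.82528079e-04]
```

View pics/regz3.png

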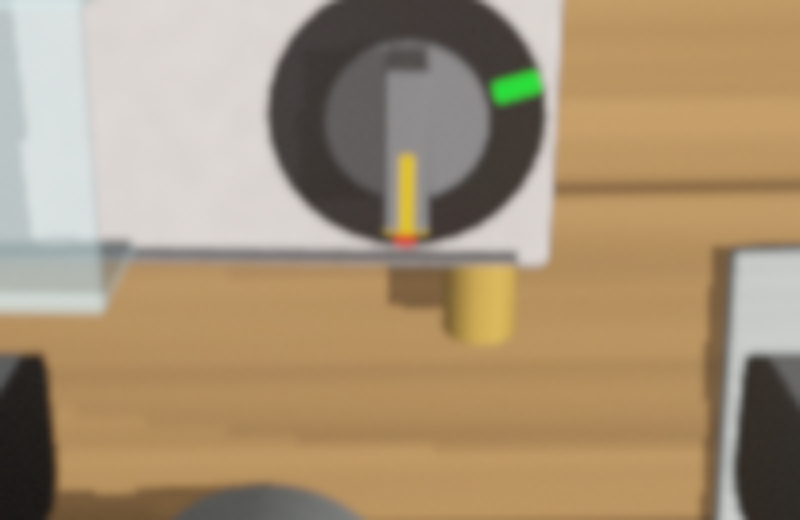

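The pointer now lies over the red mark, with the yellow line at crop (406,150–240), so the air is off. Next is bottle A.

>>> play_rows(
  motion="1 -1.25 4 0 0;1 -1.25 4 0 0;1 -1.25 4 0 0;1 -1.3 3.8 0 0;1 0 0 0 0;1 0 0 -4 0;1 0 0 -4 0;1 0 0 -3 0;1 0 0 -2 0;1 0 0 -1.1 0;1 0 0 0 0",
)

```text
time: 13.05
tool_pos: [0.4236, -0.0692, 0.0823]
eef_rot: [[-1.0, 0.018, -0.006], [0.018, 1.0, 0.002], [0.006, 0.002, -1.0]]
ft_force: [0.8, 0.0, -0.3]
width: 0.0855
gripper_force: 0.0
```

>>> play_rows(
  motion="-1 0 0 0 0;-1 0 0 0 0;-1 0 0 0 0;-1 0 0 0 0;-1 0 0 0 0;-1 0 0 0 0",
)

```text
time: 13.65
tool_pos: [0.4267, -0.0701, 0.0867]
eef_rot: [[-1.0, 0.018, 0.003], [0.018, 1.0, -0.001], [-0.003, -0.001, -1.0]]
ft_force: [0.6, -0.8, 5.2]
width: 0.033
gripper_force: 39.6
```

>>> play_rows(
  motion="-1 0 0 1 0;-1 0 0 2 0;-1 0 0 3 0;-1 2.5 0.3 0 0;-1 3 0.3 0 0;-1 3 0.4 0 0;-1 3 0.4 0 0;-1 3 0.4 0 0;-1 3 0.4 0 0;-1 2.4 0.3 0 0;-1 1 0 0 0;-1 0 0 0 0",
)

```text
time: 14.85
tool_pos: [0.635, -0.044, 0.1437]
eef_rot: [[-1.0, 0.017, -0.002], [0.017, 1.0, 0.001], [0.002, 0.001, -1.0]]
ft_force: [-0.8, 0.3, -2.1]
width: 0.033
gripper_force: 39.9
```

>>> play_rows(
  motion="-1 0 0 0 0;-1 0 0 0 0",
)

```text
time: 15.05
tool_pos: [0.6336, -0.0444, 0.145]
eef_rot: [[-1.0, 0.018, -0.002], [0.018, 1.0, 0.0], [0.002, 0.0, -1.0]]
ft_force: [-1.0, 0.7, -2.7]
width: 0.0331
gripper_force: 39.9
```

Need to descend about 5.0 cm; slowing at the end.

>>> play_rows(
  motion="-1 0 0 -1.5 0;-1 0 0 -1.5 0;-1 0 0 -0.8 0;-1 0 0 -0.4 0;-1 0 0 -0.2 0;-1 0 0 -0.2 0;-1 0 0 -0.2 0;-1 0 0 -0.1 0;-1 0 0 -0.1 0;-1 0 0 0 0",
)

```text
time: 16.05
tool_pos: [0.6347, -0.0446, 0.0954]
eef_rot: [[-1.0, 0.018, 0.0], [0.018, 1.0, -0.0], [-0.0, -0.0, -1.0]]
ft_force: [-1.0, -0.0, -1.9]
width: 0.0331
gripper_force: 40.0
```

>>> play_rows(
  motion="-1 0 0 -0.1 0;-1 0 0 0 0",
)

```text
time: 16.25
tool_pos: [0.6349, -0.0446, 0.095]
eef_rot: [[-1.0, 0.018, 0.001], [0.018, 1.0, -0.0], [-0.001, -0.0, -1.0]]
ft_force: [-1.0, -0.2, -0.8]
width: 0.0332
gripper_force: 40.4
```

>>> play_rows(
  motion="-1 0 0 -0.1 0;-0.3 0 0 0 0;0 0 0 0 0;0.3 0 0 0 0;0.5 0 0 0 0;1 0 0 0 0;1 0 0 2 0;1 0 0 3 0;1 0 0 4 0;1 -3 0 3 0;1 -4 0 2 0;1 -4 0 0 0",
)

```text
time: 17.45
tool_pos: [0.5258, -0.045, 0.2374]
eef_rot: [[-1.0, 0.018, 0.007], [0.018, 1.0, -0.002], [-0.007, -0.002, -1.0]]
ft_force: [0.2, -1.0, 1.0]
width: 0.0856
gripper_force: 0.0
```

>>> play_rows(
  motion="1 -3.5 3 0 0;1 -3.5 3 0 0;1 0 0 0 0;1 0 0 0 0",
)

```text
time: 17.85
tool_pos: [0.4543, 0.0159, 0.2335]
eef_rot: [[-1.0, 0.016, 0.001], [0.016, 1.0, -0.0], [-0.001, -0.0, -1.0]]
ft_force: [0.1, 1.1, 0.4]
width: 0.0851
gripper_force: 0.0
```

```bash
cat > caps.py <<'E'
from h import *
C={n:grab(n,n+'_last.png') for n in('scene','side','wrist')}
def bl(c):
    h=cv2.cvtColor(c['image'],cv2.COLOR_BGR2HSV);H,S,V=h[...,0],h[...,1],h[...,2]
    k,l,s,ce=cv2.connectedComponentsWithStats(((H>105)&(H<130)&(S>150)&(V>70)).astype(np.uint8))
    P=cloud(c)
    return [(ce[i],s[i][4],P[l==i]) for i in range(1,k) if s[i][4]>40]
B={n:bl(c) for n,c in C.items()}
for n in B:
    for p,a,P in B[n]: print(n,p.round(1),a,onz(C[n],*p,.105).round(4),P.max(0).round(3))
for a,b in(('scene','side'),('scene','wrist'),('side','wrist')):
  for p in B[a]:
    for q in B[b]:
      X,e=tri(C[a],p[0],C[b],q[0])
      if e<.006 and .08<X[2]<.15:print(a,b,X.round(4),e.round(4))
s=manip.get_state();print(s['time'],s['tool_pos'],s['eef_rot'][:,1])
E
python3 caps.py
```

```text
scene [118.6 129.7] 879 [ 0.5447 -0.571   0.105 ] [1.101 0.496 0.996]
scene [217.2 217.9] 149 [ 0.6276 -0.049   0.105 ] [1.101 0.496 0.996]
scene [332.2 219.5] 143 [0.4352 0.2128 0.105 ] [0.453 0.229 0.131]
scene [372.3 246.2] 157 [0.448  0.3473 0.105 ] [1.101 0.496 0.996]
side [ 5.5 57.9] 375 [-0.5653  0.9649  0.105 ] [0.474 1.607 0.942]
side [246.5 169.1] 51 [0.4281 0.2156 0.105 ] [0.442 0.221 0.319]
side [325.7 228.2] 193 [ 0.6347 -0.0353  0.105 ] [ 0.646 -0.031  0.942]
wrist [503.2 185.1] 1062 [0.4389 0.2255 0.105 ] [0.45  0.228 0.375]
wrist [226.5 353.6] 778 [ 0.6289 -0.0473  0.105 ] [0.631 0.016 0.375]
scene side [ 0.6326 -0.044   0.1133] 0.0011
scene wrist [ 0.6282 -0.0476  0.1062] 0.0011
scene wrist [0.4387 0.2168 0.1131] 0.0053
18.0 [0.45564257 0.01494726 0.23340608] [ 1.83776407e-02  9.99831071e-01 -3.02989495e-04]
```

```bash
python3 - <<'E'
from h import *
c=grab('scene');d=grab('side')
print(onz(c,392,228,.0),onz(d,205,170,0.0),tri(c,(403,197),d,(203.5,128)))
E
```

```text
[0.27231349 0.34608306 0.        ] [2.87724557e-01 3.54039263e-01 1.11022302e-16] (array([0.2937861 , 0.34612212, 0.16363914]), np.float64(0.0033624508481249144))
```

>>> play_rows(
  motion="1 -0.4 3.5 0 0;1 -0.4 4 0 0;1 -0.4 4 0 0;1 -0.4 4 0 0;1 -0.3 3 0 0;1 0 1.3 0 0;1 0 0 0 0;1 0 0 0 0",
)

```text
time: 18.9
tool_pos: [0.4362, 0.2126, 0.2331]
eef_rot: [[-1.0, 0.018, -0.0], [0.018, 1.0, -0.001], [0.0, -0.001, -1.0]]
ft_force: [0.3, -1.3, -0.4]
width: 0.0854
gripper_force: 0.0
```

```bash
python3 caps.py
```

```text
scene [118.6 129.7] 882 [ 0.5446 -0.5706  0.105 ] [1.101 0.496 0.996]
scene [217.2 217.9] 150 [ 0.6276 -0.0491  0.105 ] [ 0.65  -0.027  0.137]
scene [332.2 219.5] 143 [0.4352 0.2128 0.105 ] [0.453 0.23  0.131]
scene [372.3 246.3] 157 [0.448  0.3473 0.105 ] [0.467 0.362 0.13 ]
side [ 2.7 70.4] 117 [-0.5294  0.8495  0.105 ] [-0.107  1.424  0.457]
side [254.7 143.7] 126 [0.4496 0.3509 0.105 ] [0.474 0.364 0.942]
side [249.5 169.5] 148 [0.4366 0.2137 0.105 ] [0.45  0.225 0.129]
side [325.8 228.3] 195 [ 0.6347 -0.0356  0.105 ] [ 0.646 -0.031  0.942]
wrist [278.5 208.6] 991 [0.4384 0.212  0.105 ] [0.45  0.227 0.375]
wrist [425.7 221.6] 887 [0.4545 0.3546 0.105 ] [0.463 0.36  0.375]
scene side [ 0.6326 -0.0442  0.1132] 0.0013
scene side [0.4363 0.213  0.1058] 0.0008
scene side [0.4496 0.3477 0.1071] 0.0002
scene wrist [0.4373 0.2128 0.1076] 0.0017
scene wrist [0.4524 0.3496 0.1123] 0.0026
side wrist [0.4518 0.353  0.1053] 0.0052
side wrist [0.4373 0.2118 0.1066] 0.0013
19.05 [0.43611183 0.21218513 0.23332598] [ 1.98675663e-02  9.99802502e-01 -4.87078492e-04]
```

View pics/wrist_last.png

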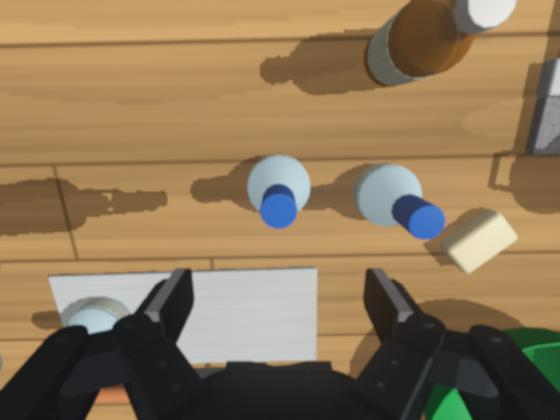

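The wrist view shows bottle B at (278,208), directly below the tool, and bottle C at (425,222). Bottle A stands on the plate, and the softener at (430,40) is well clear.

>>> play_rows(
  motion="1 0.1 0.05 -4 0;1 0 0 -4 0;1 0 0 -3 0;1 0 0 -2.5 0;1 0 0 -1.2 0;1 0 0 0 0;-1 0 0 0 0;-1 0 0 0 0;-1 0 0 0 0;-1 0 0 0 0;-1 0 0 0 0;-1 0 0 0 0",
)

```text
time: 20.25
tool_pos: [0.4378, 0.214, 0.0878]
eef_rot: [[-1.0, 0.018, 0.003], [0.018, 1.0, 0.0], [-0.003, 0.0, -1.0]]
ft_force: [0.2, -2.4, 5.6]
width: 0.033
gripper_force: 40.4
```

>>> play_rows(
  motion="-1 0 0 1 0;-1 0 0 2 0;-1 0 0 3 0;-1 2.5 -1.8 0 0;-1 3 -2.1 0 0;-1 3 -2.1 0 0;-1 3 -2.1 0 0;-1 3 -2.1 0 0;-1 3 -2.1 0 0;-1 2.2 -1.6 0 0;-1 0 0 0 0;-1 0 0 0 0",
)

```text
time: 21.45
tool_pos: [0.633, 0.0748, 0.145]
eef_rot: [[-1.0, 0.019, -0.003], [0.019, 1.0, 0.001], [0.003, 0.001, -1.0]]
ft_force: [-0.3, 0.4, -1.9]
width: 0.0334
gripper_force: 40.0
```

>>> play_rows(
  motion="-1 0 0 -1.5 0;-1 0 0 -1.5 0;-1 0 0 -0.8 0;-1 0 0 -0.4 0;-1 0 0 -0.2 0;-1 0 0 -0.2 0;-1 0 0 -0.2 0;-1 0 0 0 0;-1 0 0 0 0",
)

```text
time: 22.35
tool_pos: [0.634, 0.0749, 0.0987]
eef_rot: [[-1.0, 0.018, 0.001], [0.018, 1.0, -0.0], [-0.001, 0.0, -1.0]]
ft_force: [1.2, 0.2, -1.6]
width: 0.0331
gripper_force: 40.0
```

>>> play_rows(
  motion="-1 0 0 -0.1 0;-1 0 0 -0.1 0;-1 0 0 -0.1 0;-1 0 0 0 0",
)

```text
time: 22.75
tool_pos: [0.6338, 0.0749, 0.0959]
eef_rot: [[-1.0, 0.018, 0.001], [0.018, 1.0, -0.0], [-0.001, -0.0, -1.0]]
ft_force: [-0.1, -0.6, 0.4]
width: 0.0332
gripper_force: 40.4
```

>>> play_rows(
  motion="-1 0 0 -0.1 0;-1 0 0 0 0",
)

```text
time: 22.95
tool_pos: [0.6339, 0.0749, 0.0959]
eef_rot: [[-1.0, 0.018, 0.001], [0.018, 1.0, -0.0], [-0.001, -0.0, -1.0]]
ft_force: [-3.2, -0.4, 4.9]
width: 0.0335
gripper_force: 40.7
```

Bottle B is down. I'll release it, rise, and move above bottle C (dx −18.3, dy +27.3).

>>> play_rows(
  motion="-0.3 0 0 0 0;0 0 0 0 0;0.3 0 0 0 0;0.5 0 0 0 0;1 0 0 0 0;1 0 0 2 0;1 0 0 3 0;1 0 0 4 0;1 -2 0 3 0;1 -3 1.5 2 0;1 -3 3 0 0;1 0 0 0 0",
)

```text
time: 24.15
tool_pos: [0.5509, 0.1228, 0.2359]
eef_rot: [[-1.0, 0.014, 0.0], [0.014, 1.0, 0.002], [-0.0, 0.002, -1.0]]
ft_force: [0.9, 0.1, 0.7]
width: 0.0856
gripper_force: 0.0
```

>>> play_rows(
  motion="1 -2.5 4 0 0;1 -2.5 4 0 0;1 -2.5 4 0 0;1 -2.5 4 0 0;1 -0.5 4 0 0;1 0 2.9 0 0;1 0 0 0 0;1 0 0 0 0",
)

```text
time: 24.95
tool_pos: [0.4487, 0.3491, 0.2335]
eef_rot: [[-1.0, 0.017, -0.001], [0.017, 1.0, -0.001], [0.001, -0.001, -1.0]]
ft_force: [0.5, 0.3, 0.0]
width: 0.0852
gripper_force: 0.0
```

```bash
python3 caps.py
```

```text
scene [118.6 129.8] 888 [ 0.5451 -0.5704  0.105 ] [1.101 0.496 0.996]
scene [217.2 217.9] 150 [ 0.6275 -0.0491  0.105 ] [ 0.649 -0.026  0.138]
scene [250.8 238.5] 154 [0.6258 0.0712 0.105 ] [0.648 0.092 0.137]
scene [372.2 246.2] 160 [0.4481 0.3471 0.105 ] [1.101 0.496 0.996]
side [ 3.9 60.8] 309 [-0.5607  0.9379  0.105 ] [0.474 1.611 0.942]
side [254.7 143.8] 125 [0.4497 0.3503 0.105 ] [0.463 0.361 0.13 ]
side [321.  198.2] 165 [0.6332 0.0845 0.105 ] [0.644 0.085 0.139]
side [325.7 228.2] 201 [ 0.6345 -0.0355  0.105 ] [ 0.647 -0.03   0.942]
wrist [276.6 209.3] 957 [0.4522 0.3459 0.105 ] [0.464 0.361 0.376]
wrist [ 14.3 371.9] 53 [0.6441 0.0363 0.105 ] [0.623 0.277 0.314]
scene side [ 0.6325 -0.0442  0.1133] 0.0011
scene side [0.631  0.075  0.1132] 0.0016
scene side [0.4496 0.3474 0.1069] 0.0002
scene wrist [0.4509 0.3468 0.1087] 0.0018
side wrist [0.4504 0.3458 0.1082] 0.0015
side wrist [0.6273 0.0582 0.1246] 0.0046
25.1 [0.44914444 0.34787082 0.23418981] [ 1.92955589e-02  9.99813665e-01 -5.62266803e-04]
```

>>> play_rows(
  motion="1 0.1 -0.05 -4 0;1 0 0 -4 0;1 0 0 -3 0;1 0 0 -2.5 0;1 0 0 -1.3 0;1 0 0 0 0;-1 0 0 0 0;-1 0 0 0 0;-1 0 0 0 0;-1 0 0 0 0;-1 0 0 0 0;-1 0 0 0 0",
)

```text
time: 26.3
tool_pos: [0.4507, 0.3488, 0.0879]
eef_rot: [[-1.0, 0.018, 0.003], [0.018, 1.0, 0.001], [-0.003, 0.001, -1.0]]
ft_force: [0.8, -0.8, 4.8]
width: 0.0334
gripper_force: 41.2
```

>>> play_rows(
  motion="-1 0 0 1 0;-1 0 0 2 0;-1 0 0 3 0;-1 2.5 -2.1 0 0;-1 2.8 -2.4 0 0;-1 2.8 -2.4 0 0;-1 2.8 -2.4 0 0;-1 2.8 -2.4 0 0;-1 2.4 -2 0 0;-1 2 -1.7 0 0;-1 0 0 0 0;-1 0 0 0 0",
)

```text
time: 27.5
tool_pos: [0.6302, 0.1941, 0.1451]
eef_rot: [[-1.0, 0.019, -0.003], [0.019, 1.0, 0.0], [0.003, 0.0, -1.0]]
ft_force: [-0.5, -0.8, -1.7]
width: 0.0331
gripper_force: 40.4
```

>>> play_rows(
  motion="-1 0 0 -1.5 0;-1 0 0 -1.5 0;-1 0 0 -0.8 0;-1 0 0 -0.4 0;-1 0 0 -0.3 0;-1 0 0 -0.2 0;-1 0 0 -0.2 0;-1 0 0 -0.1 0;-1 0 0 0 0;-1 0 0 0 0",
)

```text
time: 28.5
tool_pos: [0.6309, 0.1945, 0.0967]
eef_rot: [[-1.0, 0.018, 0.001], [0.018, 1.0, 0.0], [-0.001, 0.0, -1.0]]
ft_force: [-0.1, 0.1, -0.8]
width: 0.0332
gripper_force: 40.4
```

>>> play_rows(
  motion="-1 0 0 -0.1 0;-1 0 0 -0.1 0;-1 0 0 0 0;-0.3 0 0 0 0;0 0 0 0 0;0.3 0 0 0 0;0.5 0 0 0 0;1 0 0 0 0;1 0 0 2 0;1 0 0 3 0;1 0 0 4 0;1 -2 0 4 0",
)

```text
time: 29.7
tool_pos: [0.6114, 0.194, 0.2237]
eef_rot: [[-1.0, 0.019, -0.001], [0.019, 1.0, -0.001], [0.001, -0.001, -1.0]]
ft_force: [0.7, -0.2, 0.6]
width: 0.0851
gripper_force: 0.0
```

>>> play_rows(
  motion="1 -4 0 0 0;1 -4 0 0 0;1 -4 -2 0 0;1 -3 -4 0 0;1 0 -4.5 0 0;1 0 -4.5 0 0;1 0 -4.5 0 0;1 0 -4.5 0 0;1 0 0 0 0;1 0 0 0 0",
)

```text
time: 30.7
tool_pos: [0.4605, -0.0463, 0.2242]
eef_rot: [[-1.0, 0.021, -0.0], [0.021, 1.0, 0.001], [0.0, 0.001, -1.0]]
ft_force: [-0.2, 1.1, -0.7]
width: 0.0853
gripper_force: 0.0
```

```bash
python3 caps.py
```

```text
scene [116.7 128.1] 754 [ 0.5432 -0.5825  0.105 ] [1.101 0.496 0.996]
scene [217.2 217.9] 150 [ 0.6275 -0.0491  0.105 ] [ 0.649 -0.027  0.138]
scene [250.8 238.5] 154 [0.6258 0.0712 0.105 ] [0.648 0.093 0.137]
scene [287.  260.8] 169 [0.6243 0.1911 0.105 ] [0.648 0.211 0.138]
side [ 5.5 58. ] 377 [-0.565   0.9643  0.105 ] [0.474 1.607 0.942]
side [316.9 171.6] 154 [0.632  0.2064 0.105 ] [0.644 0.21  0.137]
side [320.9 198. ] 177 [0.6331 0.0852 0.105 ] [0.643 0.089 0.942]
side [325.6 228.2] 202 [ 0.6344 -0.0355  0.105 ] [ 0.647 -0.03   0.137]
wrist [282.8 354.3] 495 [ 0.6274 -0.043   0.105 ] [ 0.625 -0.03   0.366]
wrist [375.5 343.7] 49 [0.6151 0.0577 0.105 ] [0.627 0.063 0.104]
scene side [ 0.6324 -0.0442  0.1133] 0.001
scene side [0.631  0.0752 0.1135] 0.0012
scene side [0.6298 0.1941 0.1142] 0.0011
scene wrist [ 0.6278 -0.0453  0.1065] 0.0054
scene wrist [0.6219 0.0639 0.0953] 0.006
30.85 [ 0.4606825  -0.04441437  0.22428892] [1.61147434e-02 9.99870039e-01 4.69600763e-04]
```

View pics/scene_last.png

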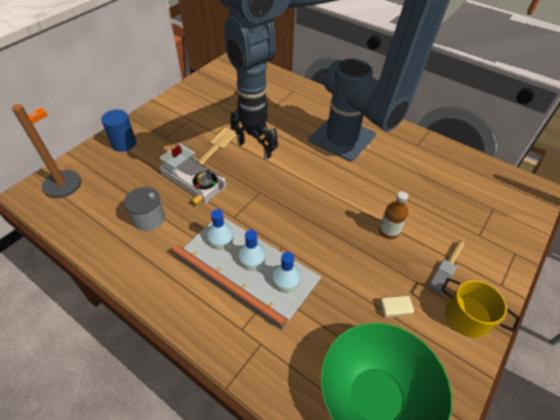

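All three bottles stand on the plate, with caps at (217,218), (251,238) and (287,261). Next I'll turn the knob to green.

>>> play_rows(
  motion="1 1 -4.5 0 0;1 1 -4.5 0 0;1 1 -4.5 0 0;1 1 -4.5 0 0;1 0.05 -0.3 0 0;1 0 0 0 0;1 0 0 0 0",
)

```text
time: 31.55
tool_pos: [0.5014, -0.2267, 0.2244]
eef_rot: [[-1.0, 0.016, -0.0], [0.016, 1.0, 0.001], [0.0, 0.001, -1.0]]
ft_force: [0.5, 0.4, -0.4]
width: 0.0855
gripper_force: 0.0
```

```bash
sed -i 's/regz3/regz4/' reg.py; python3 reg.py | grep -E 'green|rib|yel|redm.*0.53';python3 -c "
from h import *
s=manip.get_state();print(s['time'],s['tool_pos'],s['eef_rot'])"
```

```text
rib [149.7 204.2] [138, 186, 25, 41, 703] [ 0.4923 -0.3411  0.114 ] ((0.019809219986200333, 0.03728414699435234), 88.47956848144531) 0.1122
rib [277.2 224.4] [275, 224, 5, 2, 9] [ 0.5133 -0.2281  0.114 ] ((0.00363867892883718, 0.0009661963558755815), 89.04080963134766) 0.0415
green [306.  184.3] [300, 180, 13, 10, 97] [ 0.4923 -0.1954  0.0405] ((0.008752378635108471, 0.01448042131960392), 17.883821487426758) 0.0409
yel [277.6 212.1] [271, 200, 14, 24, 151] [ 0.5141 -0.2277  0.074 ] ((0.013801347464323044, 0.024610010907053947), 83.53827667236328) 0.0734
yel [297.6 242.4] [293, 232, 11, 21, 139] [ 0.5486 -0.2068  0.074 ] ((0.01072036661207676, 0.02328096516430378), 89.02688598632812) 0.0307
31.6 [ 0.50139789 -0.22657521  0.22463621] [[-9.99884529e-01  1.51957483e-02  1.31254112e-04]
 [ 1.51958119e-02  9.99884413e-01  4.98065087e-04]
 [-1.23670469e-04  5.00002088e-04 -9.99999867e-01]]
```

>>> play_rows(
  motion="1 0 -0.1 -4 0;1 0 0 -4 0;1 0 0 -4 0;1 0 0 -3 0;1 0 0 -2 0;1 0 0 -0.3 0;1 0 0 0 0;-1 0 0 0 0;-1 0 0 0 0;-1 0 0 0 0;-1 0 0 0 0;-1 0 0 0 0",
)

```text
time: 32.8
tool_pos: [0.5015, -0.2278, 0.052]
eef_rot: [[-1.0, 0.017, 0.001], [0.017, 1.0, 0.005], [-0.001, 0.005, -1.0]]
ft_force: [-0.4, 15.9, 6.7]
width: 0.0122
gripper_force: 7.7
```

>>> play_rows(
  motion="-1 0 0 0 0;-1 0 0 0 0;-1 0 0 0 0.1;-1 0 0 0 0.13;-1 0 0 0 0.13;-1 0 0 0 0.13;-1 0 0 0 0.13;-1 0 0 0 0.13;-1 0 0 0 0.13;-1 0 0 0 0.13;-1 0 0 0 0.13;-1 0 0 0 0.13",
)

```text
time: 34.0
tool_pos: [0.5018, -0.2276, 0.0521]
eef_rot: [[-0.307, -0.952, 0.002], [-0.952, 0.307, 0.004], [-0.004, -0.0, -1.0]]
ft_force: [0.7, 5.4, 4.2]
width: 0.0113
gripper_force: 40.4
```

>>> play_rows(
  motion="-1 0 0 0 0.13;-1 0 0 0 0.13;-1 0 0 0 0.13;-1 0 0 0 0.13;-1 0 0 0 0.06;-1 0 0 0 0;-1 0 0 0 0",
)

```text
time: 34.7
tool_pos: [0.5019, -0.2276, 0.0521]
eef_rot: [[0.26, -0.966, 0.002], [-0.966, -0.26, 0.004], [-0.003, -0.003, -1.0]]
ft_force: [0.9, 5.0, 3.8]
width: 0.0111
gripper_force: 40.4
```

>>> play_rows(
  motion="1 0 0 0 0;1 0 0 0 0;1 0 0 0 0;1 0 0 3 0;1 0 0 4 0;1 0 0 5 0;1 0 0 4 -0.13;1 0 0 1 -0.13;1 0 0 0 -0.13;1 0 0 0 -0.13;1 0 0 0 -0.13;1 0 0 0 -0.13",
)

```text
time: 35.9
tool_pos: [0.5011, -0.2299, 0.2212]
eef_rot: [[-0.501, -0.866, -0.0], [-0.866, 0.501, -0.0], [0.0, 0.0, -1.0]]
ft_force: [0.0, 1.3, -0.1]
width: 0.0851
gripper_force: 0.0
```

>>> play_rows(
  motion="1 0 -1 0 -0.13;1 0 -1 0 -0.13;1 0 -1 0 -0.13;1 0 -1 0 -0.13;1 0 -1 0 -0.13;1 0 0 0 -0.13;1 0 0 0 -0.13;1 0 0 0 -0.13;1 0 0 0 -0.04;1 0 0 0 0;1 0 0 0 0",
)

```text
time: 37.0
tool_pos: [0.501, -0.2797, 0.2212]
eef_rot: [[-1.0, 0.027, -0.0], [0.027, 1.0, -0.0], [0.0, -0.0, -1.0]]
ft_force: [0.0, -1.1, -0.2]
width: 0.0856
gripper_force: 0.0
```

```bash
sed -i 's/regz4/regz5/' reg.py; sed -i "s/^x0,y0.*/x0,y0=220,150/" reg.py;python3 reg.py | grep -E 'green|rib|yel|redm.*0.53';python3 -c "
from h import *
s=manip.get_state();print(s['time'],s['tool_pos'],s['eef_rot'])"
```

```text
rib [204.6 207.3] [198, 191, 16, 37, 424] [ 0.494  -0.3449  0.114 ] ((0.012784447520971298, 0.033275965601205826), 89.1878662109375) 0.1128
rib [323.5 220.4] [321, 216, 6, 10, 57] [ 0.5092 -0.2398  0.114 ] ((0.008641124702990055, 0.004486121237277985), 0.9477405548095703) 0.0407
green [354.4 183.2] [348, 179, 13, 9, 90] [ 0.4919 -0.1949  0.0405] ((0.008785145357251167, 0.013770360499620438), 17.515703201293945) 0.041
redmark [323.7 220.3] [319, 214, 10, 14, 60] [ 0.5346 -0.2283  0.0405] ((0.016041433438658714, 0.010460015386343002), 0.8294633626937866) 0.0396
redmark [530.9 361.5] [527, 357, 9, 11, 30] [0.7475 0.0597 0.0405] ((0.023045340552926064, 0.0028249151073396206), 45.08091354370117) 0.2953
yel [343.6 196. ] [330, 188, 26, 15, 170] [ 0.4976 -0.2139  0.074 ] ((0.012775203213095665, 0.02542109228670597), 4.068394660949707) 0.0734
yel [341.6 242.1] [336, 232, 11, 21, 133] [ 0.548 -0.214  0.074] ((0.009452419355511665, 0.023201830685138702), 87.11959075927734) 0.0307
37.05 [ 0.50109309 -0.27968429  0.22120455] [[-9.99629339e-01  2.72242190e-02 -1.64918827e-04]
 [ 2.72242263e-02  9.99629351e-01 -4.22546224e-05]
 [ 1.63707351e-04 -4.67287477e-05 -9.99999986e-01]]
```

View pics/regz5.png

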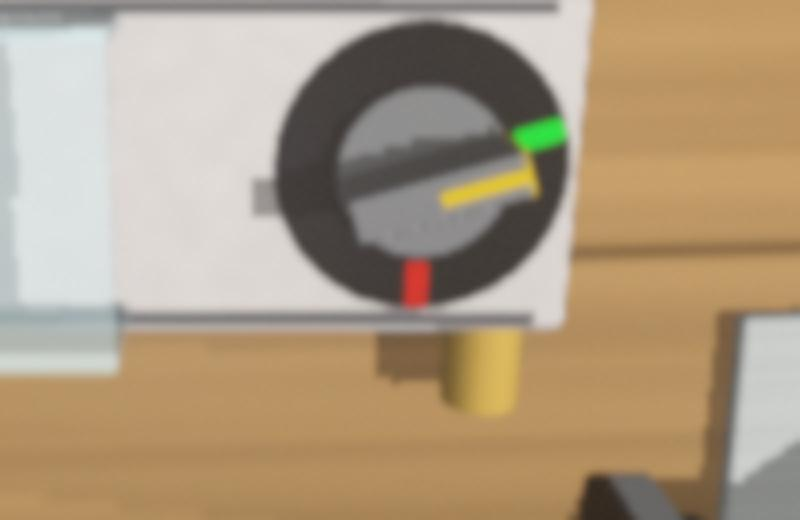

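The pointer line, at crop (443,200) to (535,175), is parallel to the green mark and lined up with it. Next I'll close the lock.

>>> play_rows(
  motion="1 -0.2 -3.4 0 0;1 -0.2 -3.3 0 0;1 0 0 -3 0;1 0 0 -4 0;1 0 0 -3 0;1 0 0 -2 0;1 0 0 -1.2 0;1 0 0 0 0;-1 0 0 0 0;-1 0 0 0 0;-1 0 0 0 0;-1 0 0 0 0",
)

```text
time: 38.25
tool_pos: [0.4978, -0.3471, 0.0907]
eef_rot: [[-1.0, 0.028, 0.002], [0.028, 1.0, -0.002], [-0.002, -0.001, -1.0]]
ft_force: [0.5, -0.2, -0.4]
width: 0.0282
gripper_force: 0.0
```

>>> play_rows(
  motion="-1 0 0 0 0;-1 0 0 0 0;-1 0 0 0 0;-1 0.03 1.2 0 0;-1 0.03 1.2 0 0;-1 0.03 1.2 0 0;-1 0.03 1.2 0 0;-1 0.03 1.2 0 0;-1 0.03 1.2 0 0;-1 0.03 1.2 0 0;-1 0.03 1.2 0 0;-1 0 0 0 0",
)

```text
time: 39.45
tool_pos: [0.5003, -0.2478, 0.0901]
eef_rot: [[-1.0, 0.025, 0.002], [0.026, 1.0, 0.002], [-0.002, 0.002, -1.0]]
ft_force: [1.1, 1.1, 6.3]
width: 0.0111
gripper_force: 41.0
```

>>> play_rows(
  motion="-1 0.03 1 0 0;-1 0 0.8 0 0;-1 0 0.4 0 0;-1 0 0.2 0 0;-1 0 0 0 0",
)

```text
time: 39.95
tool_pos: [0.5009, -0.2272, 0.0901]
eef_rot: [[-1.0, 0.027, 0.002], [0.027, 1.0, -0.003], [-0.002, -0.003, -1.0]]
ft_force: [3.2, -2.8, 5.2]
width: 0.0115
gripper_force: 40.9
```

>>> play_rows(
  motion="-1 0 0.3 0 0;-1 0 0 0 0;-1 0 0 0 0",
)

```text
time: 40.25
tool_pos: [0.5009, -0.2271, 0.0901]
eef_rot: [[-1.0, 0.029, 0.002], [0.029, 1.0, -0.007], [-0.002, -0.007, -1.0]]
ft_force: [2.9, -10.1, 4.3]
width: 0.0105
gripper_force: 40.7
```

The lock is against its stop. I'll ease off, release, retreat, and check.

>>> play_rows(
  motion="-1 0 -0.4 0 0;-1 0 0 0 0;1 0 0 0 0;1 0 0 0 0;1 0 0 0 0;1 0 0 0 0;1 0 0 3 0;1 0 0 5 0;1 -2 0 5 0;1 -3 0 0 0;1 0 0 0 0;1 0 0 0 0",
)

```text
time: 41.45
tool_pos: [0.451, -0.2274, 0.2154]
eef_rot: [[-1.0, 0.028, 0.0], [0.028, 1.0, 0.0], [-0.0, 0.0, -1.0]]
ft_force: [0.2, -0.3, 0.5]
width: 0.0852
gripper_force: 0.0
```

```bash
python3 caps.py | grep -E "scene side|^[0-9]"; python3 reg.py | grep -E 'green|rib|yel'; python3 -c "
import cv2;a=cv2.imread('pics/scene_last.png')[130:300,130:330];b=cv2.imread('pics/wrist_last.png');b=b[120:290,150:350]
cv2.imwrite('pics/fin.png',cv2.resize(cv2.hconcat([a,b]),None,fx=2,fy=2))"
```

```text
scene side [ 0.6326 -0.0441  0.1135] 0.0012
scene side [0.6544 0.0884 0.1131] 0.0011
scene side [0.6298 0.1941 0.1143] 0.0012
41.6 [ 0.45137321 -0.2271832   0.21440241] [0.02744665 0.99962243 0.00129456]
rib [278.9 264.6] [274, 248, 11, 34, 354] [ 0.4986 -0.2282  0.114 ] ((0.009249202907085419, 0.03350590169429779), 88.14974212646484) 0.1129
yel [299.4 290.9] [296, 290, 8, 3, 15] [ 0.552  -0.2069  0.074 ] ((0.007688556332141161, 0.0025139229837805033), 88.3115463256836) 0.0306
```

View pics/fin.png

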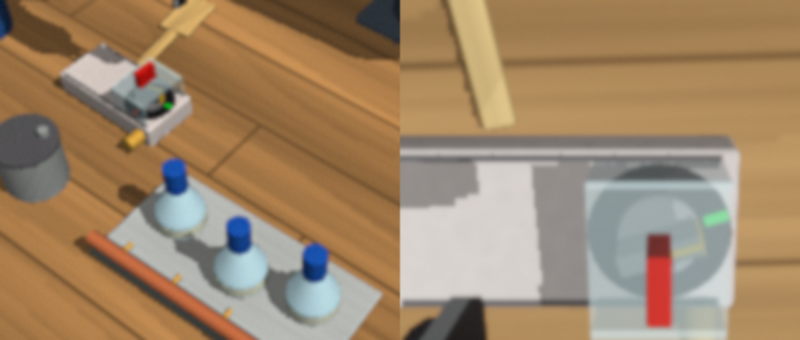

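The lock is fully over the knob and the pointer is on green. The middle bottle was nudged about 27 mm, but it still stands upright, about 15 mm off the plate's centre line and so within the limit. Handing in.

```bash
python3 -c "
from h import *
print(job.finish_job())"
```

```text
the job is handed in; nothing more can be done
None
```

I handed the job in at about 42 s of robot time: all three bottles stand upright on the plate, the pointer is on green and the lock is fully over the knob; the verdict wasn't returned.

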